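# Wedge the rocking disc sander steady

### The arm

A 6-joint arm with a two-finger parallel gripper is mounted at the origin on the work surface. World frame = base frame: x ahead of the robot, y to its left, z up, the work surface at z = 0. Lengths are in m, angles in rad, forces in N, time in s.
With the tool pointing down it reaches from about 0.425 to 1.125 m from the base axis. Payload 14.9 kg.
Tool frame: the origin (TCP) lies at the very end of the fingers, on their centre line; the grasp point (between the pads) lies 19 mm behind it; z points along the fingers, y is the line along which they close (so a half turn about z gives the same grasp; the last joint's range is limited). The gripper opens to 91 mm and grips with 3 to 60 N. Pads are 32 mm wide; open, the fingers measure 118 mm over their backs; the gripper's body (76 mm by 178 mm) begins 60 mm behind the grasp point.
Start: joints at [1.072, 0.379, 1.734, -0, 1.028, -0.033], TCP at [0.314, 0.625, 0.189] pointing down, gripper open.
Joint ranges: [-2.77, 2.77], [-0.74, 2.19], [0, 2.66], [-1.06, 4.2], [0.31, 2.87], [-3.08, 3.08]. Speed limits (rad/s): [1.89, 1.89, 2.39, 3.14, 3.14, 3.14].

### API

Orientations are given as a unit quaternion [w, x, y, z].
In Python, from bench import manip gives the robot as it stands.
- The arm moves only by the tool move_arm, never from a script. Its argument "commands" is a list of rows, each a list of 3 entries, a list of its own where there are three numbers: the shift along the tool's x, y, z in mm, then the turn, a rotation vector about the tool's x, y, z in degrees, then the finger opening in mm, from 0 to 91.2. In form: [[[tx, ty, tz], [wx, wy, wz], gripper], ...]. A call has 1 to 10 rows; each row shifts and turns the commanded pose from where the row before left it, along the tool's axes as they then stand; what a row does not reach is not made up. A row lasts 1/8 s, in which the tool goes at most 62.5 mm and 10.7 degrees, less where a joint would pass 70% of its speed; a pose out of reach is approached as far as the arm can. A call with a gripper value outside its range is refused whole. The fingers move at their own pace and stop on an object; "squeeze" is the grip in N (left out, the last holds). Time passes only in rows, so rows that do not move let the fingers close. It gives the time, the measured TCP pose, the force, the opening and the grip force at its end, in the units of the state.
- manip.observe(): the state, without advancing time (a new reading comes with each control period).
- manip.grab_frame(name): name is "scene" or "top" or "wrist"; returns the picture (480x640x3 uint8, red, green, blue); there is no depth.
- manip.camera_info(name): a dict with "intrinsics" (3x3 intrinsics, pixels), "D" ([k1, k2, p1, p2, k3] as OpenCV has them; the pictures are not rectified), "rvec" (rotation vector, rad) and "tvec" (3), from world to camera coordinates, as OpenCV has them. Camera axes: x right, y down, z forward; pixel columns grow to the right and rows downward; lengths in m; the calibration is good to about 2 mm. A picture is of the moment at which its call begins: read the wrist's pose just before it. camera_info takes no time and is no camera call; for the wrist camera it gives the pose at the moment of the call.
- manip.job_done(): hands the job in; it is judged then, once.
The state is a dict: "t": time; "joint_positions": joint angles; "joint_vel": joint speeds; "effort": joint torques, N m; "tcp_pos": TCP position; "tool_rot": TCP orientation; "ft_force": force on the tool from outside, world axes, zero at the start; "wrist_torque": the same for the moment, N m; "width": opening from 0.0 (shut) to 1.0 (fully open); "finger_force": force on a finger pad.
Only numpy, scipy, OpenCV 4.12 (cv2) and the standard library are available. Lean on these libraries where they do the work, as an engineer would, in place of code of your own. Each camera call takes 0.05 s, during which the arm holds its last target. There are 200 camera calls.

### The job

The bench-top disc sander rocks because its short foot, at the work-table end on the side where the wooden wedge lies, does not reach the bench. Take the wedge, lay it flat on the bench and push its thin end squarely under that foot until it is jammed tight there, but do not drive it so hard that the opposite foot lifts off the bench or the sander is shoved along. Then let go and leave the wedge in place; leave the other things on the bench alone.

Things in the scene. Friction and masses are not known exactly. Their poses are not given: they have to be found in the camera images.
- sander: grey bench-top disc sander, 6 kg (+-15 %), loose on four feet 28 mm across, centred at x = +-120, y = +-115 mm. Origin: on the bench midway between them; x from motor to work table, z up. Lugs over the feet: 28 to 40 mm high, reaching 21 mm (y) beyond the foot's centre; only feet hang lower. Base casting 285 x 180, 64 mm high; table 180 mm wide, top at 172; highest point 276 mm
- short_foot (a point): lug top straight above the short foot's centre, 40 mm up, at x = +120, y = -115 mm of the sander. Gap between foot and bench 4.5 to 12.5 mm: differs, not measured. The push needed rises from nothing within a few mm of travel as the wedge jams; at about 10 N it is tight. Somewhere above 14 N (more with more friction) the sander begins to slide or its opposite foot to lift
- opposite_foot (a point): underside centre of the foot diagonally opposite the short one, at x = -120, y = +115, z = 0 mm of the sander; it stands on the bench
- wedge: plain hardwood wedge, 60 g, 180 x 40 mm, tapering evenly from 22 mm to 2 mm thick, lying flat. Origin: middle of its flat underside; x along it to the thin end (thin edge at x = +90, thick end at x = -90 mm), z up. Friction with bench and foot about 0.6 (0.45 to 0.75): it slides easily until it jams and stays jammed when let go
- mug: white mug, 82 mm across, 95 mm high; origin at the middle of its underside; bystander
- jar: glass jar with a steel lid, 72 mm across, 95 mm high; origin at the middle of its underside; bystander
- sanding_block: cork sanding block, 67 x 117 x 30 mm; origin at the middle of its underside; bystander
- packer: flat plywood strip of even thickness, 150 x 40 x 9 mm, not a wedge; origin at the middle of its underside; bystander

How it is judged:
On the way:
1. the wedge, flat on the bench, has its thin end under the short foot (x of short_foot in the frame of wedge between 0 and 0.09 m and y of short_foot in the frame of wedge between -0.014 and 0.014 m and height (world z) of wedge below 0.005 m), for 0.1 s.
At the end, for the whole second after the job is handed in: the wedge lies flat on the bench (3 mm, 0.05 rad), thin end under the short foot, foot centre within 14 mm of its centreline, bearing on it with over 3 N; opposite foot less than 1.5 mm up; short foot within 3 mm of its start; all at rest, let go (contact force between wedge and sander above 3 N and x of short_foot in the frame of wedge between -0.05 and 0.09 m and y of short_foot in the frame of wedge between -0.014 and 0.014 m and angle between wedge's own z axis and vertical below 0.05 rad and height (world z) of wedge below 0.003 m and height (world z) of opposite_foot below 0.0015 m and distance of short_foot from where it was at the start of the episode below 0.003 m and linear speed of each of wedge, sander below 0.01 m/s); the robot touches nothing.
It fails at once if the opposite foot is lifted more than 1.5 mm off the bench (height (world z) of opposite_foot above 0.0015 m).
It fails at once if the sander is shoved more than 3 mm at the short foot (distance of short_foot from where it was at the start of the episode above 0.003 m).
It fails at once if the mug, jar, sanding block or flat packer is moved more than 20 mm (distance of any of mug, jar, sanding_block, packer from where it was at the start of the episode above 0.02 m).
It also fails if it takes over 45 s, if anything falls off the work surface, if the arm or the gripper's body presses on something with over 40 N, if the wrist force passes 120 N, or if a joint passes its speed limit or range.

## Working session

There is one attempt and no reset: what is moved stays moved. The work goes in short steps, Python scripts to look and compute and a tool call to move; the robot and the scene stay as the last step left them, time stands still between calls to the robot, and variables do not carry over. Pictures are saved under pics/ and viewed, at most 10 in all, crops included, and the job is handed in when it is done.

Besides the shell and the picture viewer there is one more tool, called after ">>>" as name(argument=value, ...) on one line, values as JSON. move_arm: Moves the arm, as the interface text tells. Its arguments: {"type":"object","properties":{"commands":{"type":"array","items":{"type":"array"}},"squeeze":{"type":"number"}},"required":["commands"]}

```bash
mkdir -p pics
cat > h.py <<'E'
import numpy as np,cv2
from bench import manip
def grab(n,f=None):
    c=manip.camera_info(n);im=manip.grab_frame(n)
    if f: cv2.imwrite('pics/'+f,im[:,:,::-1])
    return im,c
def ray(c,uv):
    K=np.array(c['intrinsics']);D=np.array(c['D'],float)
    p=cv2.undistortPoints(np.array(uv,float).reshape(-1,1,2),K,D).reshape(-1,2)
    R=cv2.Rodrigues(np.array(c['rvec'],float))[0];t=np.array(c['tvec'],float).ravel()
    d=np.c_[p,np.ones(len(p))]@R
    return -R.T@t,d
def onz(c,uv,z):
    o,d=ray(c,uv); return o+d*((z-o[2])/d[:,2])[:,None]
def proj(c,P):
    return cv2.projectPoints(np.array(P,float).reshape(-1,3),np.array(c['rvec'],float),np.array(c['tvec'],float),np.array(c['intrinsics']),np.array(c['D'],float))[0].reshape(-1,2)
E
python3 - <<'E'
from h import *
a,c=grab('top','top.png');b,d=grab('scene','scene.png')
print(manip.observe()); print(c,d)
E
```

```text
{'t': 0.1, 'joint_positions': array([ 1.07170271e+00,  3.79346683e-01,  1.73469663e+00, -8.27513330e-06,
        1.02847845e+00, -3.32834586e-02]), 'joint_vel': array([ 0.00027417, -0.00126757,  0.00068877, -0.00027322, -0.00164486,
        0.0017081 ]), 'effort': array([-4.14715914e-04, -7.65041041e+01, -4.35291231e+01,  6.51290780e-02,
        3.98601335e-02,  3.97390306e-05]), 'tcp_pos': array([0.31422849, 0.62510885, 0.18877321]), 'tool_rot': array([-1.18786302e-04,  2.30803030e-01,  9.73000383e-01, -4.49126980e-04]), 'ft_force': array([ 0.4728567 ,  0.00189373, -0.00193012]), 'wrist_torque': array([ 1.86520003e-02, -8.11237703e-03, -2.08384578e-05]), 'finger_force': 0.0, 'width': 0.9979603740466138}
{'intrinsics': array([[436.37393035,   0.        , 320.0459345 ],
       [  0.        , 436.37393035, 243.02232142],
       [  0.        ,   0.        ,   1.        ]]), 'D': array([0.01532338, 0.        , 0.        , 0.        , 0.        ]), 'rvec': array([ 2.16956147, -2.18930978,  0.0493762 ]), 'tvec': array([-1.57955269e-05,  5.72474929e-01,  9.89365705e-01])} {'intrinsics': array([[578.07639444,   0.        , 319.8718506 ],
       [  0.        , 578.07639444, 225.53066532],
       [  0.        ,   0.        ,   1.        ]]), 'D': array([-0.18172956,  0.        ,  0.        ,  0.        ,  0.        ]), 'rvec': array([ 1.61244045,  1.70489531, -0.84867272]), 'tvec': array([ 0.02949234, -0.30469197,  1.95625239])}
```

View pics/top.png

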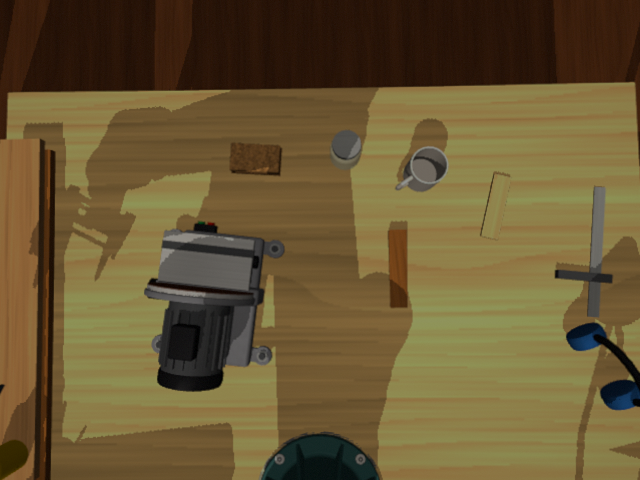

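View pics/scene.png

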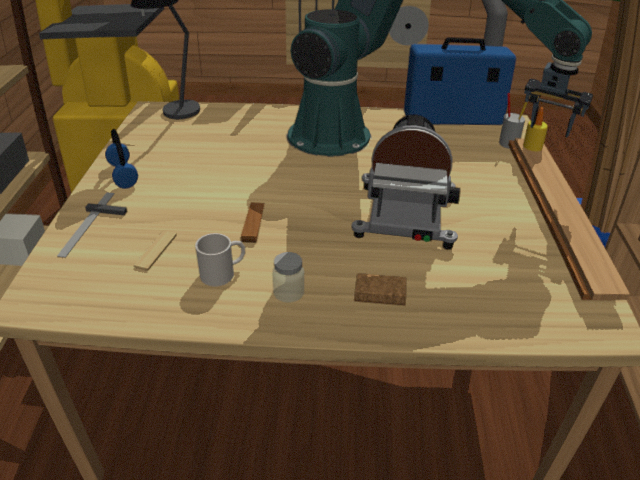

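Top view: the sander is on the left, its lug ears at about (275,249) and (263,355). The wedge is at (398,265), clear to its right, so the short foot is the (275,249) one. I still need crops to tell which wedge end is thin and to get accurate corners.

Run:
```python
from h import *
a=cv2.imread('pics/top.png');b=cv2.imread('pics/scene.png')
A=cv2.resize(a[215:315,240:420],None,fx=4,fy=4,interpolation=cv2.INTER_CUBIC)
cv2.imwrite('pics/c1.png',A[:, :])
B=cv2.resize(b[190:250,230:480],None,fx=3.2,fy=3.2,interpolation=cv2.INTER_CUBIC)
cv2.imwrite('pics/c2.png',np.vstack([B]))
for n,im,(x0,y0,x1,y1) in (('top',a,(375,205,425,320)),('scene',b,(230,190,275,255))):
    r=im[y0:y1,x0:x1]; h=cv2.cvtColor(r,cv2.COLOR_BGR2HSV)
    m=((h[...,0]<13)&(h[...,1]>110)).astype(np.uint8)
    q=max(cv2.findContours(m,0,1)[0],key=cv2.contourArea)+[x0,y0]
    print(n,cv2.contourArea(q),cv2.minAreaRect(q),cv2.approxPolyDP(q,2.5,True).reshape(-1,2).tolist())
c=manip.camera_info('top')
print(onz(c,[[275,249],[263,355],[158,344]],.04))
```

```text
Traceback (most recent call last):
ValueError: max() iterable argument is empty
```

View pics/c1.png

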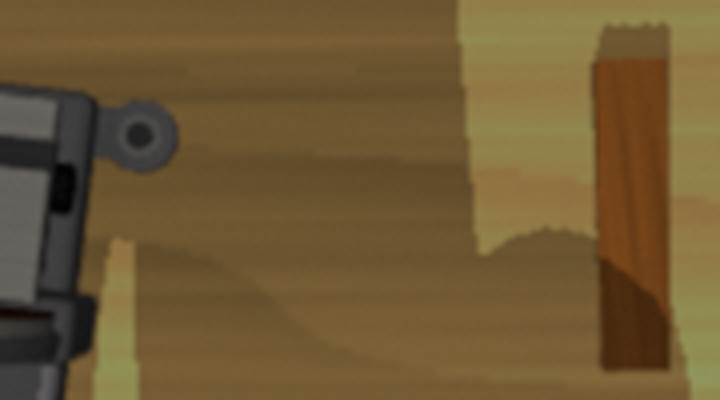

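View pics/c2.png

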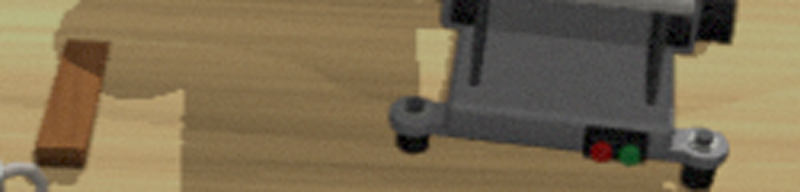

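The crops show the thick end of the wedge at +x (far side, tall end face, wide shadow). Its top corners are at (389,230), (407,230), (390.5,307.5) and (407,307.5), and the short-foot bolt is at (275,248.5). The cork block at (255,158) obstructs an approach along −x, so I'll push along the sander's +y instead.

Run:
```python
from h import *
c=manip.camera_info('top');d=manip.camera_info('scene')
L=onz(c,[[275,248.5],[263,355]],.04);print('lugs',L.round(4))
v=L[0]-L[1];print('len',np.linalg.norm(v),'yaw',np.degrees(np.arctan2(v[1],v[0])))
# scene bolts (crop/3.2+offset)
print('scene lugs',onz(d,[[230+412/3.2,190+103/3.2],[230+702/3.2,190+138/3.2]],.042).round(4))
print('thick',onz(c,[[389.2,230],[407,230]],.022).round(4));print('thin',onz(c,[[390.5,307.5],[407.2,307.5]],.002).round(4))
print('bystanders',onz(c,[[346,150],[425,168],[255,175],[231,158],[281,158]],.05).round(3))
w=manip.camera_info('wrist');R=cv2.Rodrigues(w['rvec'])[0];print('wristcam',-R.T@w['tvec'],R.round(2).tolist())
```

```text
lugs [[0.5596 0.0964 0.04  ]
 [0.3225 0.1235 0.04  ]]
len 0.23863622578163549 yaw -6.516631377024671
scene lugs [[0.5534 0.096  0.042 ]
 [0.5846 0.326  0.042 ]]
thick [[ 0.6007 -0.1644  0.022 ]
 [ 0.6002 -0.2051  0.022 ]]
thin [[ 0.4223 -0.1668  0.002 ]
 [ 0.4221 -0.2053  0.002 ]]
bystanders [[ 0.781 -0.066  0.05 ]
 [ 0.737 -0.243  0.05 ]
 [ 0.726  0.14   0.05 ]
 [ 0.766  0.195  0.05 ]
 [ 0.764  0.081  0.05 ]]
wristcam [0.25584711 0.65401362 0.38400395] [[0.45, 0.89, -0.0], [0.87, -0.44, 0.23], [0.21, -0.11, -0.97]]
```

>>> move_arm(commands=[[[0,0,-55],[0,0,0],91],[[0,0,-55],[0,0,0],91],[[0,0,-55],[0,0,0],91],[[-40,-40,0],[0,0,0],91],[[-40,-40,0],[0,0,0],91],[[-40,-40,0],[0,0,0],91],[[-40,-40,0],[0,0,0],91],[[-40,-40,0],[0,0,0],91],[[-40,-40,0],[0,0,0],91],[[-40,-40,0],[0,0,0],91]])

```text
t: 1.35
tcp_pos: [0.4389, 0.2477, 0.3542]
tool_rot: [-0.0, 0.231, 0.973, -0.0]
ft_force: [0.9, -0.0, 0.4]
width: 0.995
finger_force: 0.0
```

>>> move_arm(commands=[[[-40,-40,0],[0,0,0],91],[[-40,-40,0],[0,0,0],91],[[-40,-40,0],[0,0,0],91],[[-40,-40,0],[0,0,0],91],[[-40,-40,0],[0,0,0],91],[[-40,-40,0],[0,0,0],91],[[-40,-40,0],[0,0,0],91],[[0,0,0],[0,0,-9],91],[[0,0,0],[0,0,-9],91],[[0,0,0],[0,0,-8.7],91]])

```text
t: 2.6
tcp_pos: [0.563, -0.1266, 0.3539]
tool_rot: [-0.0, -0.002, 1.0, 0.0]
ft_force: [0.3, 0.0, -0.4]
width: 0.996
finger_force: 0.0
```

Run:
```python
from h import *
im,c=grab('wrist','w1.png');o=manip.observe();print(o)
print(proj(c,[[.6005,-.1644,.022],[.6,-.205,.022],[.422,-.167,.002],[.422,-.205,.002]]))
```

```text
{'t': 2.65, 'joint_positions': array([-2.61389163e-01,  2.43557168e-02,  1.85246008e+00, -8.61371743e-05,
        1.26542182e+00, -1.84459677e+00]), 'joint_vel': array([ 1.94049923e-03, -2.07490446e-03,  1.19061193e-03, -1.14901424e-03,
        8.58507410e-05,  2.41179551e-01]), 'effort': array([-1.69463516e-01, -5.14913893e+01, -4.94205916e+01, -2.05923803e-02,
        7.93309277e-02,  1.98761165e+00]), 'tcp_pos': array([ 0.56302439, -0.12652007,  0.35396394]), 'tool_rot': array([-3.21863328e-04, -6.21856076e-03,  9.99980612e-01,  4.56578860e-05]), 'ft_force': array([ 0.52344395,  0.45696548, -0.21892611]), 'wrist_torque': array([ 0.04210494, -0.02107708,  0.01067965]), 'finger_force': 0.0, 'width': 0.997695896682872}
[[294.42691272 216.56596581]
 [267.31143443 216.10902483]
 [292.40277331  92.69192001]
 [266.1497913   92.65499605]]
```

View pics/w1.png

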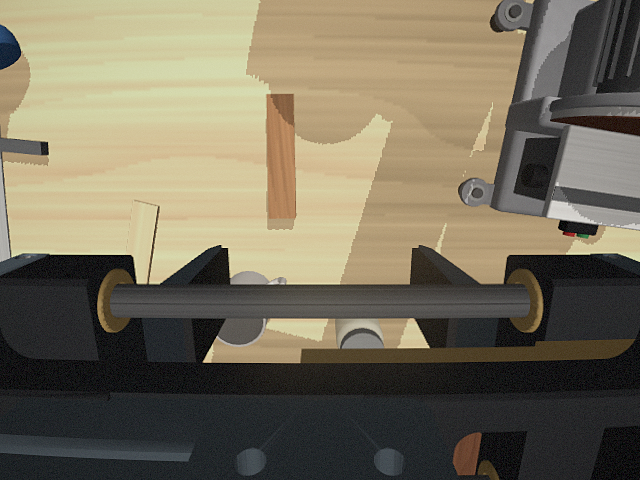

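Wrist view: the short-foot bolt is at (477,192) and the other −y lug at (514,14). The wedge's thick end is at (281,217), within 2 mm of prediction, so I'll go down and grip it.

>>> move_arm(commands=[[[-19,-58.5,0],[0,0,0],91],[[0,0,60],[0,0,0],80],[[0,0,60],[0,0,0],70],[[0,0,60],[0,0,0],70],[[0,0,60],[0,0,0],70],[[0,0,60],[0,0,0],70],[[0,0,30],[0,0,0],70],[[0,0,14],[0,0,0],70],[[0,0,5],[0,0,0],70],[[0,0,0],[0,0,0],70]])

```text
t: 3.9
tcp_pos: [0.5829, -0.1851, 0.0063]
tool_rot: [0.001, 0.0, 1.0, -0.0]
ft_force: [-0.9, -0.1, 0.8]
width: 0.771
finger_force: 0.0
```

Run:
```python
from h import *
# lugs from the w1 picture: recompute camera from its recorded TCP by rigid offset to the present one
c=manip.camera_info('wrist');o=manip.observe()
dp=o['tcp_pos']-np.array([0.563,-0.1265,0.35396]);R=cv2.Rodrigues(c['rvec'])[0]
c['tvec']=c['tvec']+R@dp
print(onz(c,[[477,192],[514,14]],.04).round(4),o['tool_rot'].round(4),o['tcp_pos'].round(4),o['ft_force'])
```

```text
[[0.5612 0.0989 0.04  ]
 [0.3259 0.1281 0.04  ]] [ 6.e-04  1.e-04  1.e+00 -2.e-04] [ 0.5829 -0.1851  0.0063] [-0.87899496 -0.09387468  0.82977283]
```

>>> move_arm(commands=[[[0,0,0],[0,0,0],30],[[0,0,0],[0,0,0],30],[[0,0,0],[0,0,0],30],[[0,0,0],[0,0,0],30],[[0,0,0],[0,0,0],30]], squeeze=30)

```text
t: 4.53
tcp_pos: [0.5823, -0.1849, 0.0054]
tool_rot: [0.0, -0.0, 1.0, -0.0]
ft_force: [0.0, 0.3, -0.2]
width: 0.332
finger_force: 0.0
```

Opening is 30 mm with no grip force, so the wedge wasn't caught. Looking again.

Run:
```python
from h import *
im,c=grab('top');o=manip.observe();print(o['width'],o['finger_force'],o['tcp_pos'])
b,_=grab('scene')
A=cv2.resize(im[160:340,330:470],None,fx=3,fy=3,interpolation=2)[:,:,::-1]
B=cv2.resize(b[120:300,190:310],None,fx=3,fy=3,interpolation=2)[:,:,::-1]
cv2.imwrite('pics/c3.png',np.hstack([A,B]))
```

```text
0.3283740064857996 0.0 [ 0.58223418 -0.18490188  0.00532604]
```

View pics/c3.png

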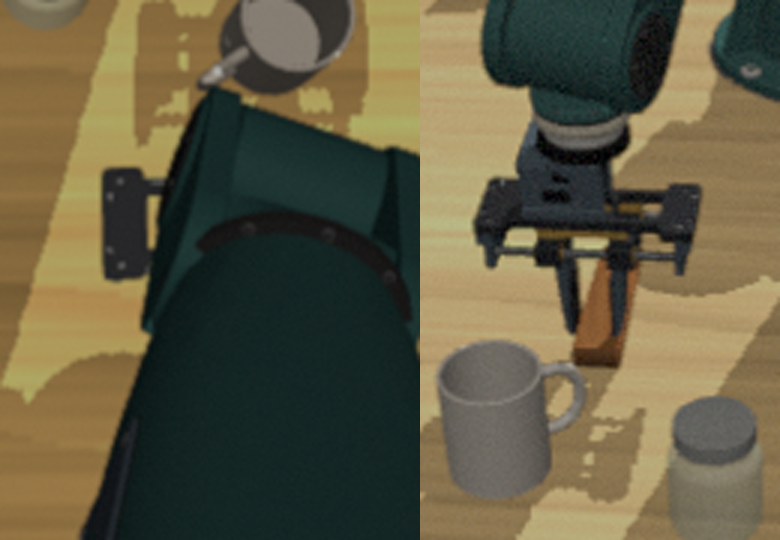

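The scene crop shows the fingers at the thick end, seemingly offset relative to the wedge. I'll overlay the predicted points to decide.

Run:
```python
from h import *
b,c=grab('scene');im=b[:,:,::-1].copy()
s=8;x0,y0=235,195
B=cv2.resize(im[y0:y0+55,x0:x0+50],None,fx=s,fy=s,interpolation=2)
B0=B.copy()
def dot(P,col):
    for u,v in proj(c,P): cv2.circle(B,(int((u+.5-x0)*s),int((v+.5-y0)*s)),4,col,-1)
dot([[.582,-.170,.005],[.582,-.2,.005]],(0,255,0))
dot([[.582,-.165,.005],[.582,-.205,.005]],(255,0,255))
dot([[.6005,-.1644,.022],[.6,-.205,.022],[.6005,-.1644,0],[.6,-.205,0],[.422,-.167,.002],[.422,-.2055,.002]],(0,255,255))
cv2.imwrite('pics/c4.png',np.hstack([B0,B]))
```

```text
(no output)
```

View pics/c4.png

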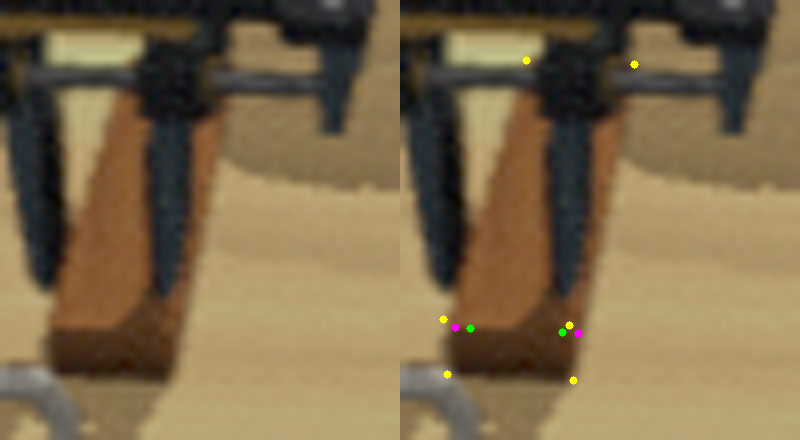

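The wedge is where predicted, but the fingertips at (45,290) and (165,290) sit about 15 mm higher than the reported TCP, so they closed above the wedge. I'll open and feel downward in small steps.

>>> move_arm(commands=[[[0,0,0],[0,0,0],75],[[0,0,0],[0,0,0],75],[[0,0,0],[0,0,0],75],[[0,0,2],[0,0,0],75],[[0,0,2],[0,0,0],75],[[0,0,0],[0,0,0],75]])

```text
t: 5.42
tcp_pos: [0.5821, -0.1849, 0.0011]
tool_rot: [-0.0, -0.0, 1.0, 0.0]
ft_force: [0.3, -0.7, 0.1]
width: 0.823
finger_force: 0.0
```

>>> move_arm(commands=[[[0,0,2],[0,0,0],75],[[0,0,1.5],[0,0,0],75],[[0,0,0],[0,0,0],75]])

```text
t: 5.8
tcp_pos: [0.5821, -0.1849, -0.0023]
tool_rot: [-0.0, -0.0, 1.0, 0.0]
ft_force: [-1.2, -0.2, -1.1]
width: 0.823
finger_force: 0.0
```

Run:
```python
from h import *
b,c=grab('scene');im=b[:,:,::-1]
s=8;x0,y0=235,195
cv2.imwrite('pics/c5.png',cv2.resize(im[y0-10:y0+55,x0-15:x0+60],None,fx=s,fy=s,interpolation=2))
print(manip.observe())
```

```text
{'t': 5.85, 'joint_positions': array([-3.45696949e-01,  5.23315334e-01,  1.96302456e+00, -2.08687736e-05,
        6.55419418e-01, -1.91665880e+00]), 'joint_vel': array([ 0.00048495, -0.00194606,  0.00116475, -0.00038198,  0.00051613,
        0.00045666]), 'effort': array([ 8.97677273e-05, -7.35948014e+01, -2.92728531e+01, -3.65452131e-02,
        5.14543417e-02,  6.07705647e-05]), 'tcp_pos': array([ 0.58216587, -0.18491153, -0.0022333 ]), 'tool_rot': array([-8.05532464e-05, -9.10370718e-05,  9.99999992e-01,  2.22605232e-05]), 'ft_force': array([0.47006373, 0.72568083, 0.90978272]), 'wrist_torque': array([ 0.10478794, -0.03827323, -0.04602059]), 'finger_force': 0.0, 'width': 0.827791574547367}
```

View pics/c5.png

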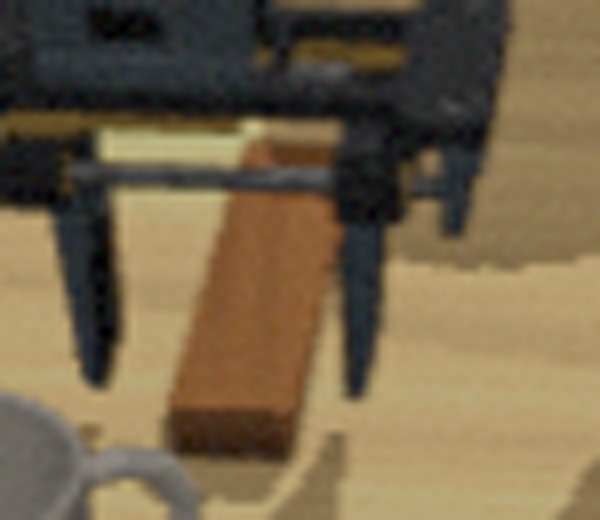

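The open fingers straddle the wedge (inner edges at about 115 and 345, wedge at 172–295), but the tips are still well above the bench. The reported TCP is about 15 mm low and about 3 mm off in y. I'll keep feeling down.

>>> move_arm(commands=[[[0,3,3],[0,0,0],75],[[0,0,3],[0,0,0],75],[[0,0,2],[0,0,0],75],[[0,0,0],[0,0,0],75]])

```text
t: 6.35
tcp_pos: [0.5821, -0.1819, -0.0104]
tool_rot: [-0.0, -0.0, 1.0, 0.0]
ft_force: [-0.1, -0.6, 0.1]
width: 0.828
finger_force: 0.0
```

>>> move_arm(commands=[[[0,0,2],[0,0,0],75],[[0,0,0],[0,0,0],75]])

```text
t: 6.6
tcp_pos: [0.5822, -0.1819, -0.0123]
tool_rot: [-0.0, -0.0, 1.0, 0.0]
ft_force: [0.1, 0.8, -0.1]
width: 0.823
finger_force: 0.0
```

>>> move_arm(commands=[[[0,0,1],[0,0,0],75],[[0,0,0],[0,0,0],75]])

```text
t: 6.85
tcp_pos: [0.5822, -0.1819, -0.0132]
tool_rot: [-0.0, -0.0, 1.0, 0.0]
ft_force: [-1.0, -0.3, -0.4]
width: 0.82
finger_force: 0.0
```

>>> move_arm(commands=[[[0,0,1],[0,0,0],75],[[0,0,0],[0,0,0],75]])

```text
t: 7.1
tcp_pos: [0.5822, -0.1819, -0.0142]
tool_rot: [-0.0, -0.0, 1.0, 0.0]
ft_force: [-0.4, 0.2, 0.4]
width: 0.823
finger_force: 0.0
```

>>> move_arm(commands=[[[0,0,0],[0,0,0],30],[[0,0,0],[0,0,0],30],[[0,0,0],[0,0,0],30],[[0,0,0],[0,0,0],30],[[0,0,0],[0,0,0],30]], squeeze=30)

```text
t: 7.72
tcp_pos: [0.5823, -0.1819, -0.0141]
tool_rot: [0.0, -0.0, 1.0, -0.0]
ft_force: [-0.2, 0.0, 0.4]
width: 0.433
finger_force: 30.0
```

Gripped at 39.5 mm with 30 N. Lift, carry to staging, and turn −97° (thin end towards the foot).

>>> move_arm(commands=[[[0,0,-30],[0,0,0],30],[[23,39,0],[0,0,0],30],[[24,40,0],[0,0,0],30],[[0,0,0],[0,0,9.7],30],[[0,0,0],[0,0,9.7],30],[[0,0,0],[0,0,9.7],30],[[0,0,0],[0,0,9.7],30],[[0,0,0],[0,0,9.7],30],[[0,0,0],[0,0,9.7],30],[[0,0,0],[0,0,9.7],30]])

```text
t: 8.98
tcp_pos: [0.5352, -0.1029, 0.0158]
tool_rot: [-0.0, 0.561, 0.828, -0.0]
ft_force: [1.3, 0.4, 0.0]
width: 0.428
finger_force: 30.0
```

>>> move_arm(commands=[[[0,0,0],[0,0,9.7],30],[[0,0,0],[0,0,9.7],30],[[0,0,0],[0,0,9.7],30],[[0,0,0],[0,0,0],30]])

```text
t: 9.48
tcp_pos: [0.5352, -0.1029, 0.0158]
tool_rot: [-0.0, 0.749, 0.663, -0.0]
ft_force: [0.9, -0.4, 0.1]
width: 0.433
finger_force: 30.0
```

Run:
```python
from h import *
o=manip.observe();print({k:np.round(o[k],4) for k in('t','tcp_pos','tool_rot','ft_force','width','finger_force','joint_positions')})
a,c=grab('wrist','w2.png');b,d=grab('scene','s2.png')
k=b[190:290,250:480]
P=np.zeros((600,800,3),np.uint8)
P[:360,:]=0
P[:300,:690]=cv2.resize(k,None,fx=3,fy=3,interpolation=2)
P[300:,:400]=cv2.resize(a,(400,300)); P[300:,400:]=cv2.resize(grab('top','t2.png')[0][200:320,240:400],(400,300))
cv2.imwrite('pics/p2.png',P[:,:,::-1])
```

```text
{'t': np.float64(9.475), 'tcp_pos': array([ 0.5352, -0.1029,  0.0158]), 'tool_rot': array([-0.    ,  0.7486,  0.6631, -0.    ]), 'ft_force': array([ 0.8742, -0.4481,  0.1112]), 'width': np.float64(0.4333), 'finger_force': np.float64(30.0005), 'joint_positions': array([-0.2328,  0.4162,  2.0964, -0.    ,  0.629 , -0.1118])}
```

View pics/p2.png

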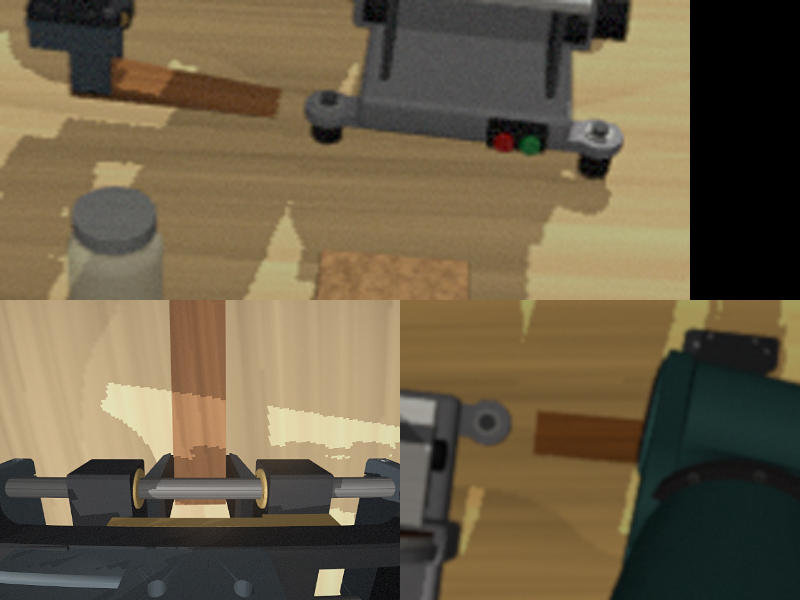

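Composite: the wedge is gripped level and points at the foot. In the top view the thin edge is at about (294,253) px and the lug bolt at (275,249). Now computing the lateral and yaw correction.

```bash
cat > m.py <<'E'
from h import *
def wedge(im,c,z,box=(270,235,340,275)):
    x0,y0,x1,y1=box;h=cv2.cvtColor(im[y0:y1,x0:x1],cv2.COLOR_RGB2HSV)
    m=((h[...,0]<=15)&(h[...,1]>145)).astype(np.uint8)
    n,l,s,_=cv2.connectedComponentsWithStats(m);k=1+np.argmax(s[1:,4]);m=l==k
    cols=[i for i in range(m.shape[1]) if 8<m[:,i].sum()<25]
    cols=cols[1:-5]
    mid=np.array([[x0+i,y0+np.where(m[:,i])[0].mean()] for i in cols])
    wid=[m[:,i].sum() for i in cols]
    P=onz(c,mid,z);p=np.polyfit(P[:,1],P[:,0],1)
    F=np.array([.5603,.0975])
    print('cols',x0+cols[0]-1,x0+cols[-1],'width',np.mean(wid),'tipy',onz(c,[[x0+cols[0]-1,mid[0,1]]],z)[0].round(4),'axis yaw from y deg',np.degrees(np.arctan(p[0])),'x at foot y',np.polyval(p,F[1]))
E
python3 - <<'E'
from m import *
im=cv2.imread('pics/t2.png')[:,:,::-1];c=manip.camera_info('top')
h=cv2.cvtColor(im,cv2.COLOR_RGB2HSV);print(h[253,300],h[253,312],h[240,300],h[248,310],h[268,300])
wedge(im,c,.034)
print(onz(c,[[275.2,248.8]],.04), onz(c,[[294,253.4]],.032))
d=manip.camera_info('scene')
print(onz(d,[[250+278/3,190+90/3],[250+275/3,190+116/3]],.032), onz(d,[[250+328/3,190+97/3]],.042))
E
```

```text
[ 14 198  90] [ 14 201  89] [ 18 142 117] [ 14 193  87] [ 18 143 127]
cols 294 330 width 16.86111111111111 tipy [0.5493 0.0539 0.034 ] axis yaw from y deg 5.727837659587914 x at foot y 0.5545617648186794
[[0.55894423 0.09595792 0.04      ]] [[0.54846825 0.05406105 0.032     ]]
[[0.53272491 0.05475594 0.032     ]
 [0.57091505 0.0527989  0.032     ]] [[0.55398306 0.09749013 0.042     ]]
```

>>> move_arm(commands=[[[0,4,15],[0,0,0],30],[[0,0,10],[0,0,0],30],[[0,0,4.5],[0,0,0],30],[[0,0,0],[0,0,0],30]])

```text
t: 10.12
tcp_pos: [0.5389, -0.1033, -0.0143]
tool_rot: [-0.0, 0.749, 0.663, -0.0]
ft_force: [0.3, -0.1, -0.6]
width: 0.434
finger_force: 30.0
```

Run:
```python
from m import *
print(manip.observe()['tcp_pos'],manip.observe()['ft_force'])
im,c=grab('top','t3.png');wedge(im,c,.004)
```

```text
[ 0.53890403 -0.10333787 -0.01425234] [ 0.33601762 -0.09036477 -0.63810608]
cols 296 330 width 16.38235294117647 tipy [0.5552 0.0516 0.004 ] axis yaw from y deg 6.198237931972478 x at foot y 0.5604379294741151
```

Lateral alignment is within 1 mm and yaw about 6–7°. Now a light 5 N grip, so it slips before over-driving, and I advance.

>>> move_arm(commands=[[[0,0,0],[0,0,0],30],[[8,0,0],[0,0,0],30],[[8,0,0],[0,0,0],30],[[8,0,0],[0,0,0],30],[[5,0,0],[0,0,0],30],[[4,0,0],[0,0,0],30],[[4,0,0],[0,0,0],30],[[0,0,0],[0,0,0],30]], squeeze=5)

```text
t: 11.18
tcp_pos: [0.5438, -0.0665, -0.0136]
tool_rot: [0.0, 0.749, 0.663, 0.0]
ft_force: [0.3, 0.8, -0.9]
width: 0.437
finger_force: 5.0
```

Run:
```python
from m import *
print(manip.observe()['tcp_pos'],manip.observe()['ft_force'])
im,c=grab('top','t4.png');wedge(im,c,.008,(283,235,315,275))
```

```text
[ 0.54375635 -0.06649584 -0.01364539] [ 0.25982481  0.77064475 -0.90539772]
cols 284 309 width 16.44 tipy [0.5588 0.0793 0.008 ] axis yaw from y deg 6.636479413505667 x at foot y 0.5618621607177757
```

>>> move_arm(commands=[[[2,0,0],[0,0,0],30],[[2,0,0],[0,0,0],30],[[2,0,0],[0,0,0],30],[[0,0,0],[0,0,0],30]])

```text
t: 11.72
tcp_pos: [0.5444, -0.0606, -0.0137]
tool_rot: [-0.0, 0.749, 0.663, -0.0]
ft_force: [0.4, -0.5, -1.1]
width: 0.441
finger_force: 5.0
```

>>> move_arm(commands=[[[2,0,0],[0,0,0],30],[[2,0,0],[0,0,0],30],[[2,0,0],[0,0,0],30],[[0,0,0],[0,0,0],30]])

```text
t: 12.22
tcp_pos: [0.5452, -0.0546, -0.0137]
tool_rot: [-0.0, 0.749, 0.663, -0.0]
ft_force: [0.3, -1.1, -1.1]
width: 0.443
finger_force: 5.0
```

>>> move_arm(commands=[[[2,0,0],[0,0,0],30],[[2,0,0],[0,0,0],30],[[2,0,0],[0,0,0],30],[[0,0,0],[0,0,0],30]])

```text
t: 12.72
tcp_pos: [0.5459, -0.0487, -0.0136]
tool_rot: [0.0, 0.749, 0.663, 0.0]
ft_force: [0.1, 0.7, -0.8]
width: 0.44
finger_force: 5.0
```

>>> move_arm(commands=[[[2,0,0],[0,0,0],30],[[2,0,0],[0,0,0],30],[[2,0,0],[0,0,0],30],[[0,0,0],[0,0,0],30]])

```text
t: 13.22
tcp_pos: [0.5465, -0.043, -0.0137]
tool_rot: [0.0, 0.749, 0.663, -0.0]
ft_force: [-1.0, -4.1, -1.0]
width: 0.438
finger_force: 5.0
```

>>> move_arm(commands=[[[1,0,0],[0,0,0],30],[[0,0,0],[0,0,0],30]])

```text
t: 13.48
tcp_pos: [0.5466, -0.0421, -0.0137]
tool_rot: [0.0, 0.749, 0.663, -0.0]
ft_force: [-1.1, -6.9, -0.7]
width: 0.438
finger_force: 5.0
```

Run:
```python
from m import *
print(manip.observe()['tcp_pos'],manip.observe()['ft_force'])
im,c=grab('top','t5.png');wedge(im,c,.010,(287,235,315,275))
b,d=grab('scene','s5.png')
P=np.vstack([cv2.resize(b[185:255,245:475],None,fx=3.4,fy=3.4,interpolation=2)[:238,:782],cv2.resize(im[215:285,240:380],(782,360),interpolation=2)])
cv2.imwrite('pics/p5.png',P[:,:,::-1])
```

```text
[ 0.54655049 -0.04213878 -0.01373422] [-1.10807835 -6.8634364  -0.65622005]
cols 287 294 width 16.285714285714285 tipy [0.5586 0.0721 0.01  ] axis yaw from y deg 5.636521910251521 x at foot y 0.5616259597866395
```

View pics/p5.png

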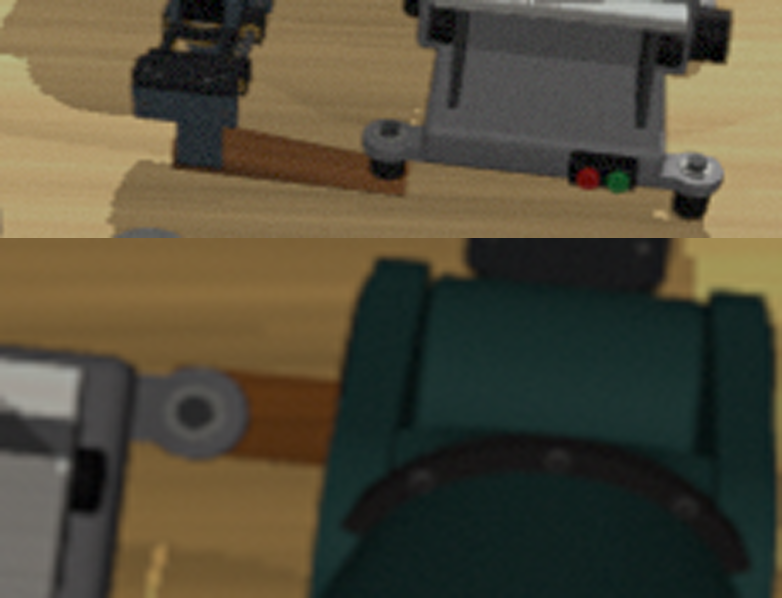

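The wedge runs centrally under the lug: in the top crop the lug is at (195,411) and the wedge band at 372–462. In the scene view the thin tip shows past the foot at (405,180). Push force is 6.9 N, so one more millimetre.

>>> move_arm(commands=[[[1,0,0],[0,0,0],30],[[0,0,0],[0,0,0],30]])

```text
t: 13.82
tcp_pos: [0.5466, -0.0412, -0.0137]
tool_rot: [0.0, 0.749, 0.663, -0.0]
ft_force: [-1.5, -6.6, -1.3]
width: 0.435
finger_force: 5.0
```

The grip slips at about 7 N, so I'll raise the squeeze to 8 N, which limits the push to about 10–11 N.

>>> move_arm(commands=[[[0,0,0],[0,0,0],30],[[1,0,0],[0,0,0],30],[[0,0,0],[0,0,0],30]], squeeze=8)

```text
t: 14.2
tcp_pos: [0.5468, -0.0404, -0.0137]
tool_rot: [0.0, 0.749, 0.663, -0.0]
ft_force: [-1.2, -9.7, -0.7]
width: 0.437
finger_force: 8.0
```

>>> move_arm(commands=[[[0.4,0,0],[0,0,0],30],[[0,0,0],[0,0,0],30]])

```text
t: 14.45
tcp_pos: [0.5469, -0.0402, -0.0137]
tool_rot: [0.0, 0.749, 0.663, -0.0]
ft_force: [-1.4, -11.4, -1.1]
width: 0.437
finger_force: 8.0
```

>>> move_arm(commands=[[[0,0,0],[0,0,0],65],[[0,0,0],[0,0,0],65],[[0,0,0],[0,0,0],65],[[0,0,-10],[0,0,0],65],[[0,0,-30],[0,0,0],65],[[-20,0,-40],[0,0,0],65],[[-50,0,-40],[0,0,0],65],[[-50,0,0],[0,0,0],65],[[0,0,0],[0,0,0],65]])

```text
t: 15.58
tcp_pos: [0.5327, -0.1599, 0.1067]
tool_rot: [0.001, 0.75, 0.662, 0.0]
ft_force: [-0.7, 0.2, 0.9]
width: 0.712
finger_force: 0.0
```

Run:
```python
from m import *
print(manip.observe()['tcp_pos'],manip.observe()['ft_force'])
im,c=grab('top','t6.png');wedge(im,c,.012,(287,235,345,275))
```

```text
[ 0.53269179 -0.15989123  0.10670767] [-0.69160209  0.18432874  0.86557411]
cols 287 339 width 16.53846153846154 tipy [0.5585 0.0719 0.012 ] axis yaw from y deg 6.742323432685273 x at foot y 0.5622123957886388
```

```bash
python3 -c "
from bench import manip
print(manip.job_done())"
```

```text
the job is handed in; nothing more can be done
None
```

The wedge is jammed under the short foot, pushed to about 11 N and roughly 2 mm off centre in the last top view; it has been let go, the arm is clear, and the job is handed in, though no verdict came back.

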